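# Lock three hexagonal pastry stamps in the clamp tray

## Task

Pull the clamp tray's black slide knob out until it clicks and stays out, then set the two hexagonal stamps from the table into the tray beside the one already there, standing on the tray floor and packed flat face to flat face: two side by side at the wall opposite the knob, the third nested between them with a corner towards the notched jaw. Then push the knob fully home so that the jaw locks the pack, and let go. Do not shift the loose moon cake or the date stamp.

Things in the scene. Friction and masses are not known exactly. Their poses are not given: they have to be found in the camera images.
- clamp_tray: aluminium tray fixed to the table. Origin on the table top; x along the slide, away from the knob; z up. Floor 6 mm above the table, wall tops 20 mm. Inner faces: end wall x=61.6 mm, side walls y=-62 and 62 mm. Packed, the stamps centre near (26,30.5), (26,-30.5) and (-26,0) mm, each with a corner, and so its bar, along x or 60 degrees from it (alike every 60 degrees)
- nest (a point): place on the tray floor for the third stamp's centre, (-26,0) mm in the tray's frame; same axes as the tray
- plate_top (a point): top of the upright plate across the tray's knob end, 12 mm thick, 80 mm wide, 68 mm high, with small guide posts in its middle up to 88 mm above the table, in which a detent block rises and falls; the knob's rod runs through it. Same axes as the tray
- jaw_notch (a point): apex of the 120 degree V notch of the steel jaw inside the tray, which opens to the tray's +x and takes a corner of the nest's stamp. Jaw 106 mm wide across the tray, 30 mm high, its middle upright 61 mm high. Moves with the knob: home, it just closes on the packed stamps; out, it stands 45 mm further to -x
- knob (a joint): the slide (knob, rod, jaw), in m: 0 = fully home, 0.045 = fully out, towards the tray's -x. It stays at either end; on the way an over-centre spring resists with about 10 N at first, falling to nothing halfway, then snaps it on to the other end. Starts home
- knob_grip (a point): centre of the black round knob: 44 mm diameter, 21 mm thick, axis level along the tray's x, 47 mm above the table; home, 23 mm of bare rod show behind it. Can be pinched from above across its diameter. Moves with the slide; same axes as the tray
- stamp_a: hexagonal pastry stamp: white block 60 mm across flats, 69 across corners, 24 high, lower edge chamfered 3 mm; on it a wooden bar handle 44 long, 16 thick, top 64 mm above the underside. 0.12-0.2 kg. Origin: centre of underside; z up, x along the bar to a corner, y across it, square to a flat. This one stands in the tray from the start, at about (24, 30) mm in the tray's frame, loose.
- stamp_b: hexagonal pastry stamp: white block 60 mm across flats, 69 across corners, 24 high, lower edge chamfered 3 mm; on it a wooden bar handle 44 long, 16 thick, top 64 mm above the underside. 0.12-0.2 kg. Origin: centre of underside; z up, x along the bar to a corner, y across it, square to a flat. Stands on the table.
- stamp_c: hexagonal pastry stamp: white block 60 mm across flats, 69 across corners, 24 high, lower edge chamfered 3 mm; on it a wooden bar handle 44 long, 16 thick, top 64 mm above the underside. 0.12-0.2 kg. Origin: centre of underside; z up, x along the bar to a corner, y across it, square to a flat. Stands on the table.
- moon_cake: bystander: loose round brown moon cake, 75 mm across, 34 mm high, on the table near a stamp's place (it may stand where a stamp might). Origin: centre of the underside
- date_stamp: bystander: black office date stamp, 36x62x97 mm, loose, standing towards the robot from the knob. Origin: centre of the underside
- press_mould: bystander: hand press, fixed, standing upright, 69 mm across, 169 mm high, to the left of the tray at the table's far edge. Origin: centre of the underside
There are look-alikes about, which are no part of the job. What is shaped like the stamp_c but green, orange or pink is not meant.

How it is judged (in metres and radians):
On the way, in this order (a step that is already met when the one before it is completed fails the run):
1. the knob is pulled out to its outer click (value of joint knob above 0.04 m), for 0.2 s.
2. with the knob still out, all three stamps stand on the tray floor (value of joint knob above 0.038 m and x of stamp_a in the frame of clamp_tray between -0.075 and 0.045 m and y of stamp_a in the frame of clamp_tray between -0.045 and 0.045 m and z of stamp_a in the frame of clamp_tray between 0.002 and 0.012 m and x of stamp_b in the frame of clamp_tray between -0.075 and 0.045 m and y of stamp_b in the frame of clamp_tray between -0.045 and 0.045 m and z of stamp_b in the frame of clamp_tray between 0.002 and 0.012 m and x of stamp_c in the frame of clamp_tray between -0.075 and 0.045 m and y of stamp_c in the frame of clamp_tray between -0.045 and 0.045 m and z of stamp_c in the frame of clamp_tray between 0.002 and 0.012 m), for 0.2 s.
At the end, for the whole second after the job is handed in: the knob is fully home (within 3 mm); all three stamps stand upright (within 0.06 rad) and at rest on the tray floor between jaw and far wall, every two of them with centres less than 64.5 mm apart (60 mm when the flats touch) (value of joint knob below 0.003 m and x of stamp_a in the frame of clamp_tray between -0.042 and 0.042 m and y of stamp_a in the frame of clamp_tray between -0.045 and 0.045 m and z of stamp_a in the frame of clamp_tray between 0.002 and 0.01 m and angle between each of stamp_a, stamp_b, stamp_c's own z axis and vertical below 0.06 rad and linear speed of each of stamp_a, stamp_b, stamp_c below 0.02 m/s and x of stamp_b in the frame of clamp_tray between -0.042 and 0.042 m and y of stamp_b in the frame of clamp_tray between -0.045 and 0.045 m and z of stamp_b in the frame of clamp_tray between 0.002 and 0.01 m and x of stamp_c in the frame of clamp_tray between -0.042 and 0.042 m and y of stamp_c in the frame of clamp_tray between -0.045 and 0.045 m and z of stamp_c in the frame of clamp_tray between 0.002 and 0.01 m and horizontal distance between stamp_a and stamp_b below 0.0645 m and horizontal distance between each of stamp_a, stamp_b and stamp_c below 0.0645 m).
It fails at once if the loose moon cake is shifted by more than 25 mm (distance of moon_cake from where it was at the start of the episode above 0.025 m).
It fails at once if the date stamp is shifted by more than 25 mm (distance of date_stamp from where it was at the start of the episode above 0.025 m).
It also fails if it takes over 72 s, if anything falls off the work surface, if the arm or the gripper's body presses on something with over 40 N, if the wrist force passes 120 N, or if a joint passes its speed limit or range.

## Robot

A 6-joint arm with a two-finger parallel gripper is mounted at the origin on the work surface; the furniture and walls round the work are solid. World frame = base frame: x ahead of the robot, y to its left, z up, the work surface at z = 0. Lengths are in m, angles in degrees, forces in N, time in s.
With the tool pointing down it reaches from about 0.375 to 0.9 m from the base axis. Payload 3.1 kg.
Tool frame: the origin (TCP) lies midway between the tips of the shut fingers; the grasp point (between the pads) lies bot.hold_point_z behind it (bot.hold_point_z is the distance from the TCP to the grasp point, in m); z points along the fingers, y is the direction in which the jaws open and shut (so a half turn about z gives the same grasp; the last joint's range is limited). The gripper opens to 87 mm and grips with 3 to 60 N. Pads are 19 mm wide; open, the fingers measure 117 mm over their backs; the gripper's body (75 mm by 190 mm) begins 51 mm behind the grasp point.
Start: joints at [-80.415, 30.224, 82.088, -0, 67.689, -10.227], TCP at [0.212, -0.588, 0.223] pointing down, gripper open.
Joint ranges: [-176.69, 176.69], [-43.24, 126.21], [12.49, 139.97], [-82, 262], [0, 151.66], [-163.58, 163.58]. Speed limits (degrees/s): [159.86, 159.86, 180, 180, 180, 180].

## Interface

Orientations are given as a 3x3 rotation matrix whose columns are the frame's x, y, z axes.
In Python, from rig import bot, vision gives the robot as it stands.
- The arm moves only by the shell command python3 -m inch 'ROWS'. ROWS is JSON, a list of rows, each a list of 5 numbers: the finger opening in mm, from 0 to 87, then the shift along the tool's x, y, z in mm, then the turn about the tool's z in rad. In form: [[hand, dx, dy, dz, roll], ...]. A call has 1 to 8 rows; each row is the pose to reach, as a shift and turn from the pose measured when the call began, along the tool's axes at that moment; what a row does not reach only later rows make up. A row lasts 1/10 s, in which the tool goes at most 50 mm and 8.59 degrees, less where a joint would pass 70% of its speed; a pose out of reach is approached as far as the arm can. A call with a gripper value outside its range is refused whole. The fingers move at their own pace and stop on an object; the grip force is fixed at half the most. Time passes only in rows, so rows that repeat a pose let the fingers close. It gives the time, the measured TCP pose, the force and the opening at its end, in the units of the state.
- bot.read_state(): the state, without advancing time (a new reading comes with each control period).
- vision.capture(name): name is "scene" or "top" or "wrist"; returns (picture, depth): 400x640x3 uint8, red, green, blue; 400x640 float32, m along the optical axis (not along the pixel's ray), 0 where there is no reading.
- vision.camera_model(name): a dict with "intrinsics" (3x3 intrinsics, pixels), "camera_from_world" (4x4, takes a point from world to camera coordinates). Camera axes: x right, y down, z forward; pixel columns grow to the right and rows downward; lengths in m; the calibration is good to about 2 mm. A picture is of the moment at which its call begins: read the wrist's pose just before it. camera_model takes no time and is no camera call; for the wrist camera it gives the pose at the moment of the call.
- bot.hand_in(): hands the job in, once; it reports no verdict.
The state is a dict: "time_s": time; "joint_positions": joint angles; "qvel": joint speeds; "tau": joint torques, N m; "position": TCP position; "tcp_rot": TCP orientation; "force": force on the tool from outside, world axes, zero at the start; "moment": the same for the moment, N m; "opening": opening from 0.0 (shut) to 1.0 (fully open).
Only numpy, scipy, OpenCV 4.12 (cv2) and the standard library are available. Lean on these libraries where they do the work, as an engineer would, in place of code of your own. Each camera call takes 0.05 s, during which the arm holds its last target. There are 200 camera calls.

## Working session

There is one attempt and no reset: what is moved stays moved. The work goes in short steps, Python scripts to look and compute and a shell command to move; the robot and the scene stay as the last step left them, time stands still between calls to the robot, and variables do not carry over. Pictures are saved under pics/ and viewed, about 8 in all and at most 12, crops included, and the job is handed in when it is done.

```bash
ls; mkdir -p pics; cat > h.py <<'E'
import numpy as np, cv2
from rig import bot, vision
def cap(n,f=None):
    M=vision.camera_model(n); p,d=vision.capture(n)
    if f: cv2.imwrite('pics/'+f,p[:,:,::-1])
    return p,d,M
def ray(M,u,v,z):
    "point on pixel ray at world height z"
    T=np.linalg.inv(M["camera_from_world"]); K=M["intrinsics"]
    r=T[:3,:3]@np.linalg.solve(K,[u,v,1.]); o=T[:3,3]
    return o+r*(z-o[2])/r[2]
def pt(M,d,u,v):
    T=np.linalg.inv(M["camera_from_world"]); K=M["intrinsics"]
    return T[:3,:3]@(np.linalg.solve(K,[u,v,1.])*d[int(v),int(u)])+T[:3,3]
def crop(p,u0,v0,u1,v1,s,f):
    cv2.imwrite('pics/'+f,cv2.resize(p[v0:v1,u0:u1,::-1],None,fx=s,fy=s,interpolation=cv2.INTER_CUBIC))
E
python3 - <<'E'
from h import *
p,d,M=cap('top','top1.png'); np.savez('top1.npz',p=p,d=d,K=M["intrinsics"],T=M["camera_from_world"])
q,e,N=cap('scene','scene1.png'); np.savez('sc1.npz',p=q,d=e,K=N["intrinsics"],T=N["camera_from_world"])
cv2.imwrite('pics/both.png',cv2.resize(np.vstack([p,q])[:,:,::-1],(480,600)))
print(bot.hold_point_z, bot.read_state()); print(M,N)
E
```

```text
pics
0.0187 {'time_s': 0.1, 'joint_positions': array([-8.04134443e+01,  3.02750863e+01,  8.21497179e+01, -1.45729427e-03,
        6.76878243e+01, -1.02262769e+01]), 'qvel': array([-0.07296436, -0.03874923, -0.1446633 ,  0.00818897, -0.02897222,
       -0.02428934]), 'tau': array([-1.48962818e-04, -4.40984774e+01, -1.77151716e+01,  6.34365971e-02,
        5.33985836e-02, -4.51404196e-05]), 'position': array([ 0.21176259, -0.58733084,  0.22165022]), 'tcp_rot': array([[ 9.40801654e-01,  3.38957408e-01, -3.50570494e-04],
       [ 3.38957433e-01, -9.40799722e-01,  1.93436786e-03],
       [ 3.25851692e-04, -1.93868496e-03, -9.99998068e-01]]), 'force': array([-0.31600937,  0.66041452, -0.63293143]), 'moment': array([-0.04551437,  0.01157748,  0.01087454]), 'opening': 0.9991124848769063}
{'intrinsics': array([[493.25871866,   0.        , 316.13836619],
       [  0.        , 493.25871866, 200.4955007 ],
       [  0.        ,   0.        ,   1.        ]]), 'camera_from_world': array([[ 0.00284932, -0.9999874 ,  0.00413358, -0.02975757],
       [-0.97790689, -0.00365037, -0.20900906,  0.40603779],
       [ 0.20902151, -0.00344673, -0.97790497,  1.69568902],
       [ 0.        ,  0.        ,  0.        ,  1.        ]])} {'intrinsics': array([[516.62769777,   0.        , 322.53788907],
       [  0.        , 516.62769777, 197.61717831],
       [  0.        ,   0.        ,   1.        ]]), 'camera_from_world': array([[ 0.49126268, -0.87099876, -0.00470426, -0.19820786],
       [-0.56556389, -0.31487382, -0.76222829,  0.27536815],
       [ 0.66241865,  0.37711488, -0.64729121,  1.26124821],
       [ 0.        ,  0.        ,  0.        ,  1.        ]])}
```

View pics/top1.png

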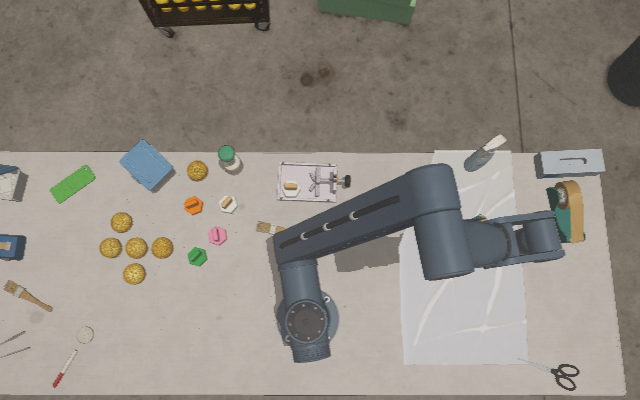

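```bash
python3 - <<'E'
from h import *
a=np.load('top1.npz')['p'][140:270,170:380]; b=np.load('sc1.npz')['p']
cv2.imwrite('pics/t2.png',cv2.resize(a[:,:,::-1],None,fx=3.8,fy=3.8,interpolation=cv2.INTER_CUBIC))
E
```

```text
(no output)
```

View pics/t2.png

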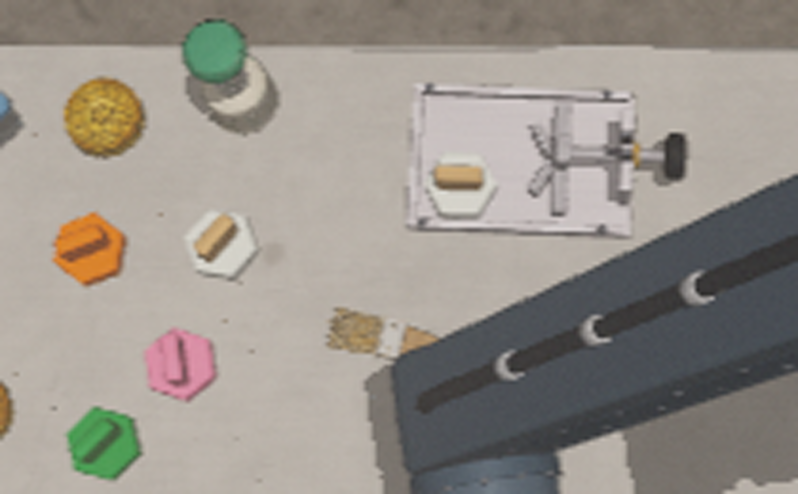

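View pics/scene1.png

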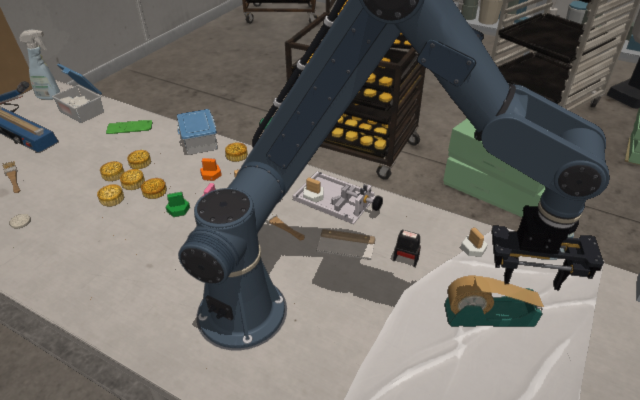

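```bash
python3 - <<'E'
from h import *
L=lambda f:(lambda a:(a['p'],a['d'],{"intrinsics":a['K'],"camera_from_world":a['T']}))(np.load(f))
p,d,M=L('top1.npz'); q,e,N=L('sc1.npz')
for n,u,v,z in [('tl',413,85,.02),('tr',635,93,.02),('br',632,236,.02),('bl',405,228,.02),('knobtop',675,157,.06),('barA',458,177,.07),('barC0',228,220,.064),('barC1',203,255,.064),('press',215,50,.169),('orange',90,248,.05),('cake',105,117,.034)]:
    u=u/3.8+170;v=v/3.8+140; print(n,ray(M,u,v,z).round(4),pt(M,d,round(u),round(v)).round(3))
for n,u,v,z in [('barB',476,238,.06),('blockB',472,249,.024),('date',407,243,.09),('knob',377,203,.047),('plateb',345,240,.01)]:
    print(n,ray(N,u,v,z).round(4),pt(N,e,u,v).round(3))
E
```

```text
tl [0.5521 0.1079 0.02  ] [0.553 0.107 0.021]
tr [ 0.545  -0.1042  0.02  ] [ 0.553 -0.105  0.   ]
br [ 0.4054 -0.1006  0.02  ] [ 0.41  -0.1   -0.001]
bl [0.4123 0.1128 0.02  ] [0.416 0.113 0.001]
knobtop [ 0.4719 -0.139   0.06  ] [ 0.47 -0.14  0.07]
barA [0.4497 0.0612 0.07  ] [0.448 0.06  0.07 ]
barC0 [0.4098 0.2717 0.064 ] [0.408 0.27  0.071]
barC1 [0.377  0.2932 0.064 ] [0.377 0.295 0.064]
press [0.5392 0.2707 0.169 ] [0.54  0.269 0.168]
orange [0.386  0.4001 0.05  ] [0.389 0.401 0.041]
cake [0.5154 0.3968 0.034 ] [0.518 0.399 0.021]
barB [ 0.4591 -0.4338  0.06  ] [ 0.463 -0.433  0.056]
blockB [ 0.4519 -0.4319  0.024 ] [ 0.452 -0.432  0.024]
date [ 0.3243 -0.2907  0.09  ] [ 0.336 -0.287  0.078]
knob [ 0.4744 -0.1408  0.047 ] [ 0.457 -0.148  0.063]
plateb [ 0.3291 -0.1134  0.01  ] [ 0.328 -0.114  0.011]
```

```bash
cat >> h.py <<'E'
def go(x,y,z,ang,g=True):
    "print shift in mm (tool axes), roll for grasp point (g) at x,y,z, tool-y at world angle ang deg mod 180"
    s=bot.read_state(); R=s['tcp_rot']; t=np.array([x,y,z-(bot.hold_point_z if g else 0)])
    dl=R.T@(t-s['position'])*1000; a=np.degrees(np.arctan2(R[1,1],R[0,1]))
    w=(ang-a+90)%180-90
    print('t',round(s['time_s'],2),'shift',dl.round(1),'roll',round(-np.radians(w),3),'j6',s['joint_positions'][5].round(),'F',s['force'].round(1),'gp',(s['position']+[0,0,bot.hold_point_z]).round(4),'ang',a.round(1),'open',round(s['opening']*87,1))
E
python3 -c "
from h import *
go(.47,-.14,.22,-2)"
```

```text
t 0.1 shift [ 394.6 -333.3   21.1] roll -1.19 j6 -10.0 F [-0.3  0.7 -0.6] gp [ 0.2118 -0.5873  0.2404] ang -70.2 open 86.9
```

```bash
python3 -m inch '[[87,395,-333,20,-1.19],[87,395,-333,20,-1.19],[87,395,-333,20,-1.19],[87,395,-333,20,-1.19],[87,395,-333,20,-1.19],[87,395,-333,20,-1.19],[87,395,-333,20,-1.19],[87,395,-333,20,-1.19]]'; python3 -c "
from h import *
go(.47,-.14,.22,-2)"
```

```text
time_s: 0.9
position: [0.4123, -0.2399, 0.2068]
tcp_rot: [[0.03, 1.0, -0.0], [1.0, -0.03, 0.002], [0.002, -0.001, -1.0]]
force: [0.9, 0.8, -0.2]
opening: 0.998
t 0.9 shift [101.6  54.8   5.7] roll 0.005 j6 -42.0 F [ 0.9  0.8 -0.2] gp [ 0.4123 -0.2399  0.2255] ang -1.7 open 86.9
```

```bash
python3 -m inch '[[87,50,27,5,0],[87,102,55,5,0],[87,102,55,5,0],[87,102,55,5,0]]'; python3 -c "
from h import *
go(.47,-.14,.22,-2); print(bot.read_state()['joint_positions'].round(1))
p,d,M=cap('wrist','w1.png'); np.savez('w1.npz',p=p,d=d,K=M['intrinsics'],T=M['camera_from_world'])
p,d,M=cap('top','top2.png'); np.savez('top2.npz',p=p,d=d,K=M['intrinsics'],T=M['camera_from_world'])
"
```

```text
time_s: 1.3
position: [0.4708, -0.1369, 0.2017]
tcp_rot: [[0.025, 1.0, -0.001], [1.0, -0.025, 0.003], [0.003, -0.001, -1.0]]
force: [-0.6, -0.9, 0.0]
opening: 1.0
t 1.3 shift [-3.1 -0.8  0.4] roll 0.01 j6 -28.0 F [-0.6 -0.9  0. ] gp [ 0.4708 -0.1369  0.2204] ang -1.4 open 87.0
[-2.940e+01  2.170e+01  1.023e+02  1.000e-01  5.620e+01 -2.800e+01]
```

View pics/w1.png

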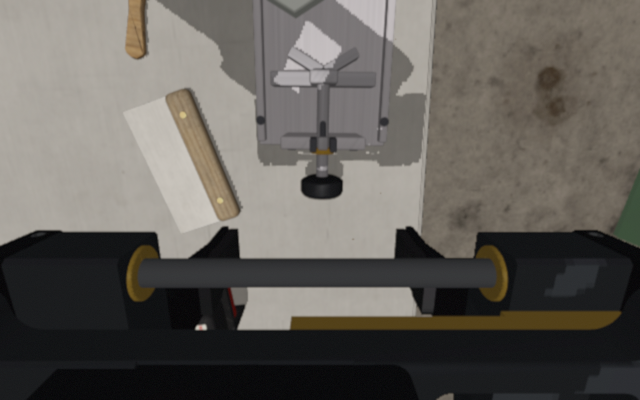

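```bash
python3 - <<'E'
from h import *
L=lambda f:(lambda a:(a['p'],a['d'],{"intrinsics":a['K'],"camera_from_world":a['T']}))(np.load(f))
p,d,M=L('w1.npz')
for n,u,v in [('knobtop',321,180),('kl',304,185),('kr',340,185),('plate l',290,142),('plate r',353,142),('rod',322,110),('jaw l',280,78),('jaw r',370,79),('wall l',261,90),('wall r',386,90),('wallL2',256,30),('wallR2',391,30),('rulerend',228,212)]:
    print(n,pt(M,d,u,v).round(4))
print(ray(M,321,178,.069),ray(M,322,197,.047))
# corner flats
p,d,M=L('top2.npz'); print('arm-free date?',)
p,d,M=L('sc1.npz')
for u,v in [(400,234),(416,236),(405,250),(395,262),(416,265)]: print(pt(M,d,u,v).round(3))
E
```

```text
knobtop [ 0.4741 -0.1298  0.0635]
kl [ 0.457  -0.1356  0.0583]
kr [ 0.4931 -0.1369  0.057 ]
plate l [ 0.446  -0.0918  0.0685]
plate r [ 0.5047 -0.0933  0.0685]
rod [ 0.4767 -0.0637  0.0533]
jaw l [ 0.4357 -0.0317  0.0299]
jaw r [ 0.5257 -0.0351  0.0306]
wall l [ 0.4142 -0.042   0.0201]
wall r [ 0.544  -0.0454  0.0211]
wallL2 [0.4133 0.0147 0.02  ]
wallR2 [0.5474 0.0111 0.0201]
rulerend [ 0.3661 -0.1745  0.019 ]
[ 0.47411155 -0.12665479  0.069     ] [ 0.47486907 -0.15164259  0.047     ]
arm-free date?
[ 0.342 -0.264  0.094]
[ 0.35  -0.304  0.099]
[ 0.337 -0.284  0.05 ]
[ 0.327 -0.265  0.003]
[ 0.348 -0.317 -0.001]
```

```bash
python3 -c "
from h import *
go(.475,-.139,.049,-2.2)"
```

```text
t 1.4 shift [  0.2   5.2 171.5] roll 0.01 j6 -28.0 F [-0.5 -1.2  0.7] gp [ 0.47   -0.1394  0.2205] ang -1.6 open 87.1
```

```bash
python3 -m inch '[[87,0,5,40,0.01],[87,0,5,85,0.01],[87,0,5,130,0.01],[87,0,5,155,0.01],[87,0,5,171,0.01],[87,0,5,171,0.01],[87,0,5,171,0.01]]'; python3 -m inch '[[30,0,0,0,0],[30,0,0,0,0],[30,0,0,0,0],[30,0,0,0,0],[30,0,0,0,0],[30,0,0,0,0]]';  python3 -c "
from h import *
go(.473,-.189,.049,-2.2)"
```

```text
time_s: 2.1
position: [0.4746, -0.1405, 0.0308]
tcp_rot: [[0.04, 0.999, -0.002], [0.999, -0.04, 0.002], [0.002, -0.002, -1.0]]
force: [0.9, 0.4, -0.0]
opening: 0.999
time_s: 2.7
position: [0.4746, -0.1404, 0.0309]
tcp_rot: [[0.04, 0.999, -0.001], [0.999, -0.04, 0.002], [0.002, -0.001, -1.0]]
force: [0.5, 0.2, -0.9]
opening: 0.537
t 2.7 shift [-48.6   0.3   0.6] roll -0.001 j6 -27.0 F [ 0.5  0.2 -0.9] gp [ 0.4746 -0.1404  0.0496] ang -2.3 open 46.7
```

```bash
python3 -m inch '[[30,0,0,0,0],[30,-10,0,0,0],[30,-20,0,0,0],[30,-30,0,0,0],[30,-40,0,0,0],[30,-48,0,0,0],[30,-48,0,0,0],[30,-48,0,0,0]]';  python3 -c "
from h import *
go(.473,-.187,.049,-2.2)"
```

```text
time_s: 3.5
position: [0.4739, -0.1858, 0.0309]
tcp_rot: [[0.043, 0.999, 0.001], [0.999, -0.043, 0.006], [0.006, 0.0, -1.0]]
force: [10.0, 12.9, -0.4]
opening: 0.487
t 3.5 shift [-1.2 -0.8  0.6] roll -0.005 j6 -32.0 F [10.  12.9 -0.4] gp [ 0.4739 -0.1858  0.0496] ang -2.5 open 42.4
```

```bash
python3 -m inch '[[87,1,0,0,0],[87,1,0,0,0],[87,1,0,0,0],[87,1,0,0,0],[87,1,0,-30,0],[87,1,0,-80,0],[87,1,0,-130,0],[87,1,0,-170,0]]';  python3 - <<'E'
from h import *
go(.459,-.433,.2,-2.2)
p,d,M=cap('wrist','w2.png'); np.savez('w2.npz',p=p,d=d,K=M['intrinsics'],T=M['camera_from_world'])
for u in (315,322,330):
  for v in range(150,240,10): print(u,v,p[v,u],pt(M,d,u,v).round(3))
E
```

```text
time_s: 4.3
position: [0.4736, -0.1863, 0.2034]
tcp_rot: [[0.044, 0.999, 0.002], [0.999, -0.044, 0.005], [0.005, 0.001, -1.0]]
force: [0.2, -1.1, -0.4]
opening: 0.992
t 4.3 shift [-247.2   -3.8   20.8] roll -0.006 j6 -32.0 F [ 0.2 -1.1 -0.4] gp [ 0.4736 -0.1863  0.2221] ang -2.5 open 86.3
315 150 [99 96 97] [ 0.473 -0.151  0.054]
315 160 [98 95 96] [ 0.472 -0.161  0.053]
315 170 [123 119 121] [ 0.472 -0.171  0.052]
315 180 [14 13 15] [ 0.472 -0.178  0.07 ]
315 190 [44 45 46] [ 0.471 -0.188  0.069]
315 200 [170 165 158] [ 0.469 -0.218 -0.   ]
315 210 [169 164 156] [ 0.469 -0.23  -0.   ]
315 220 [167 163 155] [ 0.468 -0.243  0.   ]
315 230 [168 164 156] [ 0.468 -0.256  0.001]
322 150 [85 82 81] [ 0.48  -0.152  0.048]
322 160 [86 83 82] [ 0.479 -0.162  0.05 ]
322 170 [81 78 78] [ 0.479 -0.172  0.05 ]
322 180 [18 18 18] [ 0.478 -0.178  0.069]
322 190 [33 33 35] [ 0.478 -0.188  0.068]
322 200 [168 163 156] [ 0.478 -0.218  0.001]
322 210 [169 164 157] [ 0.477 -0.23   0.   ]
322 220 [170 165 158] [ 0.477 -0.243  0.   ]
322 230 [168 164 156] [ 0.476 -0.256  0.001]
330 150 [108 105 100] [ 0.49  -0.158  0.002]
330 160 [106 103  96] [ 0.489 -0.169  0.001]
330 170 [99 96 90] [ 0.489 -0.182 -0.   ]
330 180 [13 15 16] [ 0.486 -0.179  0.066]
330 190 [22 22 23] [ 0.486 -0.19   0.063]
330 200 [169 164 157] [ 0.488 -0.218  0.   ]
330 210 [167 163 155] [ 0.487 -0.231 -0.   ]
330 220 [168 164 156] [ 0.487 -0.244  0.001]
330 230 [169 164 156] [ 0.486 -0.257  0.001]
```

```bash
python3 -m inch '[[87,-50,0,0,0],[87,-100,0,0,0],[87,-150,0,0,0],[87,-200,0,0,0],[87,-250,0,0,0],[87,-300,0,0,0],[87,-334,0,0,0],[87,-334,0,0,0]]';  python3 - <<'E'
from h import *
go(.459,-.433,.2,-2.2)
p,d,M=cap('wrist','w3.png'); np.savez('w3.npz',p=p,d=d,K=M['intrinsics'],T=M['camera_from_world'])
E
```

```text
time_s: 5.15
position: [0.4604, -0.5281, 0.2084]
tcp_rot: [[0.049, 0.999, 0.012], [0.999, -0.049, -0.005], [-0.004, 0.012, -1.0]]
force: [1.0, 0.2, 0.4]
opening: 1.004
t 5.15 shift [95.  -6.4 26.6] roll -0.011 j6 -56.0 F [1.  0.2 0.4] gp [ 0.4604 -0.5281  0.2271] ang -2.8 open 87.3
```

View pics/w3.png

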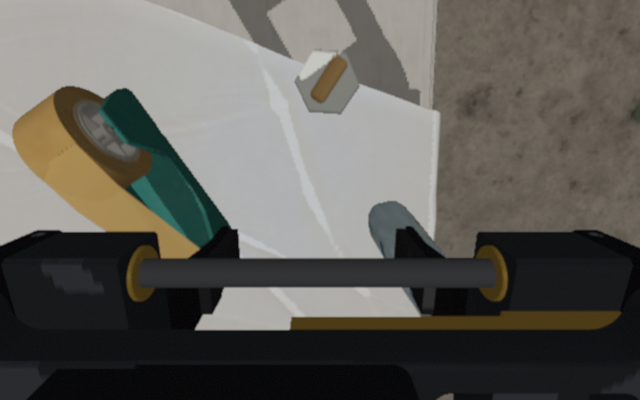

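```bash
cat >> h.py <<'E'
def bars(M,d,box,z0=.056,z1=.075):
    "bar top: centre and long-axis angle from depth points in pixel box with z in range"
    u0,v0,u1,v1=box; T=np.linalg.inv(M["camera_from_world"]); K=M["intrinsics"]
    V,U=np.mgrid[v0:v1,u0:u1]; D=d[v0:v1,u0:u1]
    P=np.einsum('ij,jhw->ihw',np.linalg.inv(K),np.stack([U,V,np.ones_like(U)])*1.)*D
    P=(T[:3,:3]@P.reshape(3,-1)+T[:3,3:]).T; P=P[(P[:,2]>z0)&(P[:,2]<z1)&(D.ravel()>0)]
    (c,s,a)=cv2.minAreaRect((P[:,:2]*1000).astype(np.float32))
    if s[0]<s[1]: a+=90
    print('bar n',len(P),'c',np.round(c,1),'size',np.round(s,1),'ang',round(a%180,1),'zmed',np.median(P[:,2]).round(4))
E
python3 - <<'E'
from h import *
a=np.load('w3.npz'); M={"intrinsics":a['K'],"camera_from_world":a['T']}
bars(M,a['d'],(290,40,365,120)); bars(M,a['d'],(290,40,365,120),.0595,.07)
bars(M,a['d'],(290,40,365,120),.02,.028)
E
```

```text
bar n 835 c [ 476.9 -430.1] size [44.  15.9] ang 53.2 zmed 0.0637
bar n 829 c [ 476.9 -430.1] size [44.  15.9] ang 53.2 zmed 0.0637
bar n 2166 c [ 477.  -430.3] size [60.1 67.8] ang 113.9 zmed 0.0241
```

```bash
python3 -c "
from h import *
go(.477,-.430,.048,-36.8)"
```

```text
t 5.2 shift [ 95.3   9.8 178.9] roll 0.595 j6 -56.0 F [0.6 0.6 0.2] gp [ 0.4608 -0.5246  0.2268] ang -2.7 open 86.5
```

```bash
python3 -m inch '[[60,45,5,20,0.15],[60,95,10,50,0.3],[60,95,10,80,0.45],[60,95,10,110,0.595],[60,95,10,120,0.595],[60,95,10,120,0.595],[60,95,10,120,0.595]]';  python3 -c "
from h import *
go(.477,-.430,.048,-36.8)"
```

```text
time_s: 5.9
position: [0.477, -0.4308, 0.0893]
tcp_rot: [[0.598, 0.802, 0.012], [0.802, -0.598, -0.002], [0.005, 0.011, -1.0]]
force: [-0.2, -0.4, 0.0]
opening: 0.692
t 5.9 shift [ 0.3 -1.1 60. ] roll 0.002 j6 -16.0 F [-0.2 -0.4  0. ] gp [ 0.477  -0.4308  0.108 ] ang -36.7 open 60.2
```

```bash
python3 -m inch '[[60,0,0,40,0],[60,0,0,60,0],[60,0,0,60,0],[10,0,0,60,0],[10,0,0,60,0],[10,0,0,60,0],[10,0,0,60,0],[10,0,0,60,0]]'; python3 -m inch '[[10,0,0,0,0],[10,0,0,0,0],[10,0,0,-30,0],[10,0,0,-80,0],[10,0,0,-120,0],[10,0,0,-120,0]]'; python3 -c "
from h import *
go(.504,-.01,.18,-2.2)"
```

```text
time_s: 6.7
position: [0.478, -0.4313, 0.03]
tcp_rot: [[0.597, 0.802, 0.013], [0.802, -0.597, -0.003], [0.005, 0.012, -1.0]]
force: [0.5, 0.0, -0.5]
opening: 0.322
time_s: 7.3
position: [0.4793, -0.4343, 0.1563]
tcp_rot: [[0.597, 0.802, 0.021], [0.802, -0.597, -0.013], [0.002, 0.024, -1.0]]
force: [1.0, -0.4, -1.6]
opening: 0.181
t 7.3 shift [ 355.  -233.4  -10.1] roll -0.602 j6 -16.0 F [ 1.  -0.4 -1.6] gp [ 0.4793 -0.4343  0.175 ] ang -36.7 open 15.7
```

```bash
python3 -c "
from h import *
go(.475,-.07,.27,-2.2)"
```

```text
t 7.3 shift [ 289.7 -218.6  -99.9] roll -0.602 j6 -16.0 F [ 1.  -0.4 -1.6] gp [ 0.4793 -0.4343  0.175 ] ang -36.7 open 15.7
```

```bash
python3 -m inch '[[10,30,-22,-40,-0.1],[10,65,-49,-80,-0.2],[10,105,-79,-100,-0.3],[10,145,-109,-100,-0.4],[10,185,-139,-100,-0.5],[10,225,-169,-100,-0.6],[10,260,-196,-100,-0.6],[10,290,-219,-100,-0.6]]'; python3 -m inch '[[10,0,0,0,0],[10,0,0,0,0]]'; python3 -c "
from h import *
go(.475,-.07,.27,-2.2)
p,d,M=cap('wrist','w4.png'); np.savez('w4.npz',p=p,d=d,K=M['intrinsics'],T=M['camera_from_world'])
print(bot.read_state()['tcp_rot'].round(3))"
```

```text
time_s: 8.1
position: [0.4737, -0.0674, 0.2503]
tcp_rot: [[0.041, 0.999, 0.019], [0.999, -0.041, -0.012], [-0.012, 0.019, -1.0]]
force: [0.1, 0.0, -2.0]
opening: 0.182
time_s: 8.3
position: [0.4727, -0.0658, 0.2493]
tcp_rot: [[0.037, 0.999, 0.016], [0.999, -0.037, -0.012], [-0.011, 0.017, -1.0]]
force: [0.3, 0.1, -2.1]
opening: 0.182
t 8.3 shift [-4.2  2.5 -1.9] roll 0.001 j6 -19.0 F [ 0.3  0.1 -2.1] gp [ 0.4727 -0.0658  0.268 ] ang -2.1 open 15.8
[[ 0.039  0.999  0.017]
 [ 0.999 -0.039 -0.013]
 [-0.012  0.018 -1.   ]]
```

View pics/w4.png

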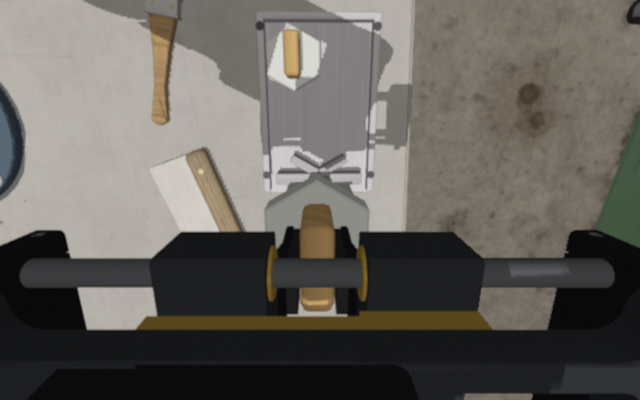

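```bash
cat >> h.py <<'E'
def cloud(M,d,u0,v0,u1,v1):
    T=np.linalg.inv(M["camera_from_world"]); V,U=np.mgrid[v0:v1,u0:u1]; D=d[v0:v1,u0:u1].ravel()
    P=(np.linalg.inv(M["intrinsics"])@np.stack([U.ravel(),V.ravel(),np.ones(U.size)]))*D
    return ((T[:3,:3]@P+T[:3,3:]).T)[D>0]
def load(f):
    a=np.load(f); return a['p'],a['d'],{"intrinsics":a['K'],"camera_from_world":a['T']}
E
python3 - <<'E'
from h import *
p,d,M=load('w4.npz')
bars(M,d,(262,20,330,95),.062,.078); bars(M,d,(262,20,330,95),.026,.034)
P=cloud(M,d,250,8,390,175); W=P[(P[:,2]>.017)&(P[:,2]<.023)]
best=None
for a in np.arange(-5,2,.1):
    c,s=np.cos(np.radians(a)),np.sin(np.radians(a))
    x=W[:,0]*c+W[:,1]*s   # along tool-y like axis
    h=np.histogram(x,np.arange(.38,.6,.001))[0]; sc=(h**2).sum()
    if best is None or sc>best[0]: best=(sc,a)
a=best[1]; c,s=np.cos(np.radians(a)),np.sin(np.radians(a)); print('wall ang',a)
x=W[:,0]*c+W[:,1]*s; y=-W[:,0]*s+W[:,1]*c
h,e=np.histogram(x,np.arange(.39,.57,.001)); print([(round(e[i]*1000),h[i]) for i in range(len(h)) if h[i]>25])
h,e=np.histogram(y[(x>.43)&(x<.52)],np.arange(0,.15,.001)); print([(round(e[i]*1000),h[i]) for i in range(len(h)) if h[i]>15])
F=P[(P[:,2]>.003)&(P[:,2]<.009)]; fx=F[:,0]*c+F[:,1]*s; fy=-F[:,0]*s+F[:,1]*c
print('floor',np.percentile(fx,[.3,1,99,99.7]),np.percentile(fy,[99,99.7,100]),np.median(F[:,2]))
E
```

```text
bar n 745 c [453.   61.5] size [43.6 16. ] ang 88.2 zmed 0.0696
bar n 1868 c [452.6  61.6] size [67.6 60. ] ang 28.9 zmed 0.0301
wall ang -2.20000000000001
[(409, np.int64(65)), (410, np.int64(137)), (411, np.int64(143)), (412, np.int64(140)), (413, np.int64(137)), (414, np.int64(138)), (415, np.int64(140)), (416, np.int64(151)), (417, np.int64(89)), (541, np.int64(163)), (542, np.int64(146)), (543, np.int64(131)), (544, np.int64(128)), (545, np.int64(131)), (546, np.int64(145)), (547, np.int64(132)), (548, np.int64(124))]
[(120, np.int64(75)), (121, np.int64(92)), (122, np.int64(78)), (123, np.int64(79)), (124, np.int64(86)), (125, np.int64(82)), (126, np.int64(79)), (127, np.int64(73))]
floor [0.41730344 0.41805916 0.5408175  0.5413642 ] [0.11986129 0.12066128 0.12116249] 0.006196377330891345
```

```bash
python3 - <<'E'
from h import *
p,d,M=load('w4.npz')
P=cloud(M,d,255,172,380,236); B=P[(P[:,2]>.22)&(P[:,2]<.26)]
print(len(B),np.median(B[:,2]),B.min(0),B.max(0)); (c,s,a)=cv2.minAreaRect((B[:,:2]*1000).astype(np.float32)); print(c,s,a)
P=cloud(M,d,295,200,340,312); B=P[(P[:,2]>.27)&(P[:,2]<.295)]
print(len(B)); print(cv2.minAreaRect((B[:,:2]*1000).astype(np.float32)))
print(M['camera_from_world'])
go(.5130,.0620,.12,-2.2)
E
```

```text
4054 0.24270469693371113 [ 0.4419932  -0.06376431  0.22112837] [ 0.50239636 -0.02992791  0.25996924]
(472.41412353515625, -46.35148620605469) (32.85057067871094, 60.30136489868164) 87.43989562988281
2258
((471.43408203125, -63.32802200317383), (43.39270782470703, 21.32130241394043), 86.90399932861328)
[[ 0.99910619 -0.03868309  0.0170425  -0.47802096]
 [-0.0418885  -0.96014152  0.27635775 -0.08491008]
 [ 0.00567284 -0.27682462 -0.96090371  0.39447556]
 [ 0.          0.          0.          1.        ]]
t 8.35 shift [132.4  31.8 147.3] roll -0.001 j6 -19.0 F [ 0.  -0.1 -1.6] gp [ 0.4734 -0.0672  0.2683] ang -2.2 open 15.8
```

```bash
python3 -m inch '[[10,40,10,0,0],[10,85,20,40,0],[10,130,32,80,0],[10,130,32,120,0],[10,130,32,137,0],[10,130,32,137,0],[10,130,32,137,0],[10,130,32,137,0]]'; python3 -c "
from h import *
go(.5138,.0597,.056,-2.2)"
```

```text
time_s: 9.15
position: [0.5146, 0.0583, 0.113]
tcp_rot: [[0.041, 0.999, 0.021], [0.999, -0.041, -0.013], [-0.012, 0.021, -1.0]]
force: [-1.0, -0.5, -0.9]
opening: 0.183
t 9.15 shift [ 2.2 -2.5 75.6] roll -0.003 j6 -3.0 F [-1.  -0.5 -0.9] gp [0.5146 0.0583 0.1317] ang -2.4 open 15.9
```

```bash
python3 -m inch '[[10,2,-2,20,0],[10,2,-2,45,0],[10,2,-2,60,0],[10,2,-2,70,0],[10,2,-2,74,0],[10,2,-2,74,0],[10,2,-2,74,0]]'; python3 -c "
from h import *
go(.5138,.0597,.056,-2.2);print(bot.read_state()['moment'])
p,d,M=cap('scene','s5.png'); crop(p,290,165,390,225,7,'s5c.png')"
```

```text
time_s: 9.85
position: [0.5143, 0.0592, 0.0396]
tcp_rot: [[0.042, 0.999, 0.021], [0.999, -0.041, -0.013], [-0.012, 0.022, -1.0]]
force: [-2.0, -1.4, -1.5]
opening: 0.181
t 9.85 shift [ 0.5 -0.6  2.3] roll -0.003 j6 -2.0 F [-2.  -1.4 -1.5] gp [0.5143 0.0592 0.0583] ang -2.4 open 15.7
[-0.15495524  0.27611131  0.05331943]
```

View pics/s5c.png

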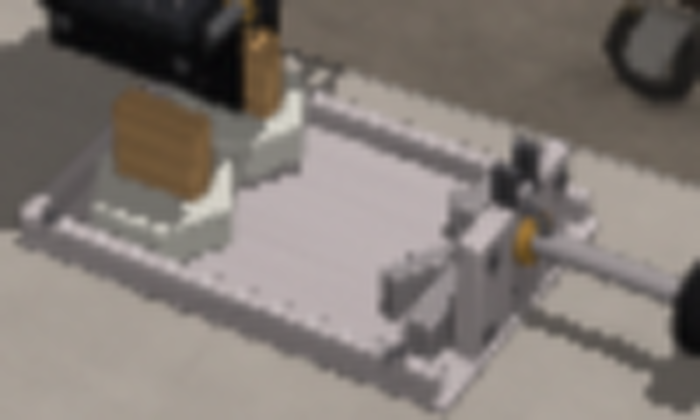

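```bash
python3 -m inch '[[10,0,0,2,0],[10,0,0,4,0],[10,0,0,4,0]]'; python3 -c "
from h import *
go(.5138,.0597,.054,-2.2)"
```

```text
time_s: 10.2
position: [0.5146, 0.0591, 0.0364]
tcp_rot: [[0.041, 0.999, 0.022], [0.999, -0.041, -0.013], [-0.013, 0.022, -1.0]]
force: [-2.0, -0.7, 4.4]
opening: 0.181
t 10.2 shift [ 0.6 -0.9  1. ] roll -0.003 j6 -2.0 F [-2.  -0.7  4.4] gp [0.5146 0.0591 0.0551] ang -2.3 open 15.7
```

```bash
python3 -m inch '[[36,0,0,0,0],[36,0,0,0,0],[36,0,0,0,0],[36,0,0,-20,0],[36,0,0,-60,0],[36,0,0,-105,0],[36,-40,-10,-150,0],[36,-80,-25,-180,0]]'; python3 -m inch '[[60,-40,-15,-35,0],[60,-45,-15,-35,0],[60,-45,-15,-35,0]]'; python3 -c "
from h import *
go(.475,-.07,.27,-2.2)
p,d,M=cap('wrist','w5.png'); np.savez('w5.npz',p=p,d=d,K=M['intrinsics'],T=M['camera_from_world'])
bars(M,d,(240,5,320,95),.062,.078); bars(M,d,(320,5,400,95),.062,.078)
P=cloud(M,d,320,5,390,95); P=P[(P[:,2]>.024)&(P[:,2]<.036)]; print(len(P),np.median(P[:,2]),cv2.minAreaRect((P[:,:2]*1000).astype(np.float32)))
p,d,M=cap('top','top5.png');np.savez('top5.npz',p=p,d=d,K=M['intrinsics'],T=M['camera_from_world'])
bars(M,d,(215,190,245,220),.055,.075)
print(bot.read_state()['tcp_rot'].round(3))"
```

```text
time_s: 11.0
position: [0.488, -0.0081, 0.2112]
tcp_rot: [[0.038, 0.999, 0.027], [0.999, -0.038, -0.014], [-0.013, 0.027, -1.0]]
force: [1.1, -0.7, -0.6]
opening: 0.414
time_s: 11.3
position: [0.4711, -0.0532, 0.2474]
tcp_rot: [[0.041, 0.999, 0.03], [0.999, -0.041, -0.015], [-0.014, 0.031, -0.999]]
force: [-0.9, 0.7, 0.6]
opening: 0.608
t 11.3 shift [-16.7   4.7  -3.5] roll -0.002 j6 -17.0 F [-0.9  0.7  0.6] gp [ 0.4711 -0.0532  0.2661] ang -2.3 open 52.9
bar n 729 c [452.6  61.3] size [43.1 15.9] ang 88.5 zmed 0.0696
bar n 729 c [513.8  60. ] size [43.7 16.1] ang 87.6 zmed 0.0696
1663 0.030137823413332432 ((514.7387084960938, 62.86521911621094), (60.82628631591797, 58.66900634765625), 87.7005386352539)
bar n 0 c [0. 0.] size [0. 0.] ang 0.0 zmed nan
[[ 0.039  0.999  0.025]
 [ 0.999 -0.038 -0.013]
 [-0.012  0.026 -1.   ]]
  return _methods._mean(a, axis=axis, dtype=dtype,
  ret = ret.dtype.type(ret / rcount)
```

```bash
python3 -c "
from h import *
go(.41,.175,.245,-2.2)"
```

```text
t 11.4 shift [224.  -69.1  14.6] roll 0.0 j6 -17.0 F [-0.1 -0.5 -0.1] gp [ 0.47   -0.0512  0.2641] ang -2.2 open 56.8
```

```bash
python3 -m inch '[[60,45,-14,0,0],[60,90,-28,0,0],[60,135,-42,5,0],[60,180,-56,10,0],[60,224,-69,15,0],[60,224,-69,15,0],[60,224,-69,15,0]]'; python3 -c "
from h import *
go(.393,.2825,.048,57)
p,d,M=cap('wrist','w6.png'); np.savez('w6.npz',p=p,d=d,K=M['intrinsics'],T=M['camera_from_world'])"
```

```text
time_s: 12.1
position: [0.4085, 0.1769, 0.2243]
tcp_rot: [[0.033, 0.999, 0.022], [0.999, -0.033, -0.014], [-0.013, 0.022, -1.0]]
force: [-0.1, -0.8, -0.4]
opening: 0.69
t 12.1 shift [107.5 -23.3 193.2] roll -1.028 j6 12.0 F [-0.1 -0.8 -0.4] gp [0.4085 0.1769 0.243 ] ang -1.9 open 60.0
```

View pics/w6.png

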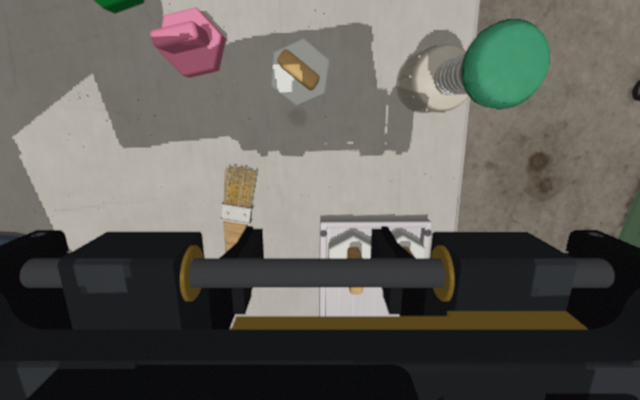

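The white stamp (stamp_c) is at (299,70); the pink one at (188,42) is the look-alike, and the press is at (505,62).

```bash
python3 - <<'E'
from h import *
p,d,M=load('w6.npz'); bars(M,d,(265,35,335,110)); bars(M,d,(265,35,335,110),.02,.028)
go(.392,.282,.11,57)
E
```

```text
bar n 798 c [396.5 286.4] size [16.  44.1] ang 140.9 zmed 0.0636
bar n 2003 c [396.5 286.3] size [67.3 59.9] ang 80.5 zmed 0.0241
t 12.15 shift [107.1 -24.2 131.6] roll -1.03 j6 12.0 F [-0.4 -0.2  0.6] gp [0.4093 0.1759 0.2435] ang -2.0 open 59.9
```

```bash
python3 -m inch '[[60,40,-8,10,-0.14],[60,80,-15,30,-0.28],[60,112,-20,60,-0.42],[60,112,-20,90,-0.56],[60,112,-20,120,-0.7],[60,112,-20,131,-0.84],[60,112,-20,131,-0.92],[60,112,-20,131,-0.92]]'; python3 -m inch '[[60,0,0,0,0]]'; python3 -c "
from h import *
go(.3965,.2864,.048,50.9)"
```

```text
time_s: 12.95
position: [0.397, 0.2854, 0.0908]
tcp_rot: [[-0.772, 0.636, 0.021], [0.636, 0.772, -0.015], [-0.026, 0.002, -1.0]]
force: [0.0, -0.4, 0.3]
opening: 0.689
time_s: 13.05
position: [0.3978, 0.2847, 0.0907]
tcp_rot: [[-0.769, 0.639, 0.021], [0.638, 0.769, -0.014], [-0.026, 0.002, -1.0]]
force: [0.1, -0.2, 0.6]
opening: 0.694
t 13.05 shift [ 3.6  0.3 61.3] roll -0.01 j6 -25.0 F [ 0.1 -0.2  0.6] gp [0.3978 0.2847 0.1094] ang 50.3 open 60.3
```

```bash
python3 -m inch '[[60,3,0,40,-0.01],[60,3,0,61,-0.01],[60,3,0,61,-0.01],[10,3,0,61,-0.01],[10,3,0,61,-0.01],[10,3,0,61,-0.01],[10,3,0,61,-0.01],[10,3,0,61,-0.01]]'; python3 -m inch '[[10,0,0,0,0],[10,0,0,0,0],[10,0,0,0,0],[10,0,0,-30,0],[10,0,0,-80,0],[10,0,0,-110,0],[10,0,0,-110,0]]'; python3 -c "
from h import *
go(.47,-.07,.2,-2.2)"
```

```text
time_s: 13.85
position: [0.3972, 0.286, 0.0303]
tcp_rot: [[-0.776, 0.631, 0.022], [0.631, 0.776, -0.014], [-0.026, 0.003, -1.0]]
force: [0.2, -0.3, 0.5]
opening: 0.319
time_s: 14.55
position: [0.3969, 0.2887, 0.1437]
tcp_rot: [[-0.776, 0.631, 0.03], [0.631, 0.776, -0.011], [-0.03, 0.011, -0.999]]
force: [-0.4, 0.5, -0.8]
opening: 0.182
t 14.55 shift [-284.  -231.9  -31.6] roll 0.927 j6 -26.0 F [-0.4  0.5 -0.8] gp [0.3969 0.2887 0.1624] ang 50.9 open 15.9
```

```bash
python3 -c "
from h import *
go(.48,.004,.17,-2.2)"; python3 -m inch '[[10,-35,-29,-20,0.13],[10,-70,-58,-20,0.26],[10,-105,-87,-20,0.4],[10,-140,-116,-15,0.53],[10,-175,-145,-13,0.66],[10,-210,-173,-13,0.8],[10,-233,-171,-13,0.927],[10,-233,-171,-13,0.927]]'; python3 - <<'E'
from h import *
go(.48,.004,.17,-2.2)
E
```

```text
t 14.55 shift [-244.2 -168.5   -2. ] roll 0.927 j6 -26.0 F [-0.4  0.5 -0.8] gp [0.3969 0.2887 0.1624] ang 50.9 open 15.9
time_s: 15.35
position: [0.4722, 0.0062, 0.161]
tcp_rot: [[0.045, 0.998, 0.033], [0.999, -0.044, -0.011], [-0.01, 0.033, -0.999]]
force: [0.8, 0.5, -2.0]
opening: 0.183
t 15.35 shift [-1.8  7.6 10. ] roll -0.006 j6 -10.0 F [ 0.8  0.5 -2. ] gp [0.4722 0.0062 0.1797] ang -2.6 open 15.9
```

```bash
python3 -m inch '[[10,-2,7,30,0],[10,-2,7,40,0],[10,-2,7,40,0],[10,-2,7,40,0]]'; python3 - <<'E'
from h import *
go(.4795,.003,.056,-2.2)
p,d,M=cap('wrist','w7.png')
P=cloud(M,d,250,60,400,236); z=bot.read_state()['position'][2]+bot.hold_point_z
B=P[(P[:,2]>z-.033)&(P[:,2]<z-.018)&(P[:,1]<.06)]
print(len(B),np.median(B[:,2])-z,B.min(0),B.max(0)); print(cv2.minAreaRect((B[:,:2]*1000).astype(np.float32)), B[B[:,1].argmax()])
B=P[(P[:,2]>.062)&(P[:,2]<.075)&(P[:,1]>.045)]; print(len(B),B.min(0),B.max(0))
E
```

```text
time_s: 15.75
position: [0.479, 0.0044, 0.1209]
tcp_rot: [[0.043, 0.999, 0.03], [0.999, -0.043, -0.011], [-0.009, 0.03, -0.999]]
force: [0.6, 0.8, -2.5]
opening: 0.179
t 15.75 shift [-0.6 -2.  83.5] roll -0.005 j6 -10.0 F [ 0.6  0.8 -2.5] gp [0.479  0.0044 0.1396] ang -2.5 open 15.6
3257 -0.025483784346384403 [0.44849506 0.00624386 0.10718122] [0.50873205 0.03929461 0.12209203]
((478.93048095703125, 23.315967559814453), (31.974428176879883, 59.8823127746582), 87.10248565673828) [0.47950412 0.03929461 0.10776456]
2757 [0.44410896 0.04500384 0.06205395] [0.5226353  0.08389938 0.07243523]
```

```bash
python3 -m inch '[[10,0,-1,30,0],[10,-1,-2,60,0],[10,-1,-2,73,0],[10,-1,-2,79,0],[10,-1,-2,81,0],[10,-1,-2,81,0],[10,-1,-2,81,0]]'; python3 -c "
from h import *
go(.4800,.003,.055,-2.2)"
```

```text
time_s: 16.5
position: [0.4809, 0.0024, 0.0413]
tcp_rot: [[0.043, 0.999, 0.034], [0.999, -0.043, -0.012], [-0.01, 0.034, -0.999]]
force: [-0.4, 0.5, -2.3]
opening: 0.182
t 16.5 shift [ 0.6 -1.1  5. ] roll -0.004 j6 -10.0 F [-0.4  0.5 -2.3] gp [0.4809 0.0024 0.06  ] ang -2.4 open 15.8
```

```bash
python3 -m inch '[[10,0,-1,3,0],[10,0,-1,6,0],[10,0,-1,6,0]]'; python3 -c "
from h import *
go(.4800,.003,.055,-2.2)"
```

```text
time_s: 16.8
position: [0.4812, 0.0023, 0.0369]
tcp_rot: [[0.043, 0.998, 0.037], [0.999, -0.043, -0.012], [-0.011, 0.037, -0.999]]
force: [-0.8, 1.1, 12.0]
opening: 0.18
t 16.8 shift [ 0.6 -1.3  0.5] roll -0.004 j6 -10.0 F [-0.8  1.1 12. ] gp [0.4812 0.0023 0.0556] ang -2.5 open 15.6
```

```bash
python3 -m inch '[[40,0,0,0,0],[40,0,0,0,0],[40,0,0,0,0],[40,0,0,-20,0],[40,0,0,-60,0],[40,0,0,-105,0],[40,-30,0,-150,0],[40,-70,0,-190,0]]'; python3 -m inch '[[60,-40,-10,0,0],[60,-55,-10,0,0],[60,-55,-10,0,0],[60,-55,-10,0,0]]'; python3 - <<'E'
from h import *
go(.475,-.184,.049,-2.2)
p,d,M=cap('wrist','w8.png')
P=cloud(M,d,230,0,420,235); B=P[(P[:,2]>.064)&(P[:,2]<.076)&(P[:,1]>-.025)]
ex=np.array([.0384,.9993]);ey=np.array([-.9993,.0384]);o=np.array([.4813,.04])
Q=np.stack([(B[:,:2]-o)@ex,(B[:,:2]-o)@ey],1)*1000
lab=np.where(Q[:,0]<-10,2,np.where(Q[:,1]>0,0,1))
for k,n in enumerate('ABC'):
    q=Q[lab==k]; print(n,len(q),[np.round(v,1) for v in cv2.minAreaRect(q.astype(np.float32))],np.median(B[lab==k][:,2]).round(4))
J=P[(P[:,2]>.045)&(P[:,1]<-.05)]; print('knob/jaw',J.min(0),J.max(0))
E
```

```text
time_s: 17.6
position: [0.4715, -0.0576, 0.2217]
tcp_rot: [[0.04, 0.998, 0.037], [0.999, -0.04, -0.012], [-0.011, 0.038, -0.999]]
force: [1.7, -0.5, -0.1]
opening: 0.461
time_s: 18.0
position: [0.4587, -0.1117, 0.2215]
tcp_rot: [[0.041, 0.998, 0.036], [0.999, -0.041, -0.011], [-0.009, 0.037, -0.999]]
force: [-0.4, 0.7, -0.1]
opening: 0.672
t 18.0 shift [-69.7  12.2 192.4] roll -0.003 j6 -25.0 F [-0.4  0.7 -0.1] gp [ 0.4587 -0.1117  0.2402] ang -2.3 open 58.5
A 333 [array([ 5.7, 29.5]), array([15.3, 14.6]), np.float64(89.2)] 0.0695
B 335 [array([  6.1, -31.6]), array([16.5, 14.7]), np.float64(87.0)] 0.0694
C 837 [array([-37.4,  -0.9]), array([43.5, 15.3]), np.float64(0.1)] 0.0697
knob/jaw [ 0.41969646 -0.17887812  0.04502867] [ 0.51569897 -0.07236107  0.23542451]
```

View pics/w8.png

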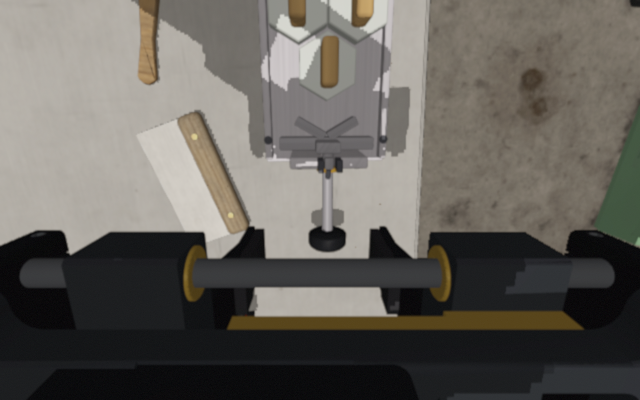

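```bash
python3 -m inch '[[87,-35,6,0,0],[87,-72,11,0,0],[87,-72,11,40,0],[87,-72,11,80,0],[87,-72,11,110,0],[87,-72,11,110,0],[87,-72,11,110,0]]'; python3 -c "
from h import *
go(.474,-.1845,.050,-2.2)"
```

```text
time_s: 18.75
position: [0.4708, -0.1836, 0.1121]
tcp_rot: [[0.039, 0.999, 0.034], [0.999, -0.038, -0.009], [-0.008, 0.035, -0.999]]
force: [-0.1, -0.4, 0.8]
opening: 0.993
t 18.75 shift [-0.2  0.4 80.9] roll 0.0 j6 -33.0 F [-0.1 -0.4  0.8] gp [ 0.4708 -0.1836  0.1308] ang -2.2 open 86.4
```

```bash
python3 -m inch '[[87,0,0,40,0],[87,0,0,70,0],[87,0,0,81,0],[87,0,0,81,0],[30,0,0,81,0],[30,0,0,81,0],[30,0,0,81,0],[30,0,0,81,0]]'; python3 -m inch '[[30,0,0,0,0],[30,0,0,0,0],[30,0,0,0,0],[30,0,0,0,0]]'; python3 -c "
from h import *
go(.475,-.1395,.050,-2.2)"
```

```text
time_s: 19.55
position: [0.474, -0.1847, 0.0321]
tcp_rot: [[0.039, 0.999, 0.036], [0.999, -0.038, -0.01], [-0.009, 0.036, -0.999]]
force: [0.9, -0.1, -0.6]
opening: 0.724
time_s: 19.95
position: [0.4746, -0.1848, 0.0324]
tcp_rot: [[0.039, 0.999, 0.037], [0.999, -0.038, -0.011], [-0.009, 0.037, -0.999]]
force: [2.0, 1.5, 2.5]
opening: 0.492
t 19.95 shift [45.3 -1.4  0.6] roll 0.0 j6 -33.0 F [2.  1.5 2.5] gp [ 0.4746 -0.1848  0.0511] ang -2.2 open 42.8
```

```bash
python3 -m inch '[[30,6,0,0,0],[30,12,0,0,0],[30,18,0,0,0],[30,24,0,0,0],[30,29,0,0,0],[30,34,0,0,0],[30,34,0,0,0]]'; python3 -m inch '[[30,3,0,0,0],[30,6,0,0,0],[30,9,0,0,0],[30,12,0,0,0],[30,12,0,0,0],[30,12,0,0,0]]'; python3 -c "
from h import *
go(.475,-.1395,.050,-2.2)"
```

```text
time_s: 20.65
position: [0.4759, -0.1491, 0.0323]
tcp_rot: [[0.039, 0.999, 0.037], [0.999, -0.038, -0.009], [-0.008, 0.037, -0.999]]
force: [1.0, 3.7, 5.4]
opening: 0.491
time_s: 21.25
position: [0.4764, -0.1397, 0.0324]
tcp_rot: [[0.037, 0.999, 0.037], [0.999, -0.036, -0.013], [-0.012, 0.038, -0.999]]
force: [-3.6, -9.9, 3.8]
opening: 0.494
t 21.25 shift [ 0.1 -1.4  1. ] roll 0.002 j6 -28.0 F [-3.6 -9.9  3.8] gp [ 0.4764 -0.1397  0.0511] ang -2.1 open 43.0
```

```bash
python3 -m inch '[[87,0,0,0,0],[87,0,0,0,0],[87,0,0,0,0],[87,0,0,0,0],[87,0,0,-30,0],[87,0,0,-80,0],[87,0,0,-130,0],[87,0,0,-190,0]]'; python3 -m inch '[[87,45,0,-40,0],[87,80,0,-40,0],[87,80,0,-40,0],[87,80,0,-40,0]]'; python3 - <<'E'
from h import *
go(.475,-.1395,.049,-2.2)
p,d,M=cap('wrist','w9.png')
P=cloud(M,d,230,0,420,235)
ex=np.array([.0384,.9993]);ey=np.array([-.9993,.0384]);o=np.array([.4813,.04])
for z0,z1 in [(.064,.076)]:
  B=P[(P[:,2]>z0)&(P[:,2]<z1)]; Q=np.stack([(B[:,:2]-o)@ex,(B[:,:2]-o)@ey],1)*1000
  for n,m in zip('ABC',[(Q[:,0]>2)&(Q[:,1]>15),(Q[:,0]>2)&(Q[:,1]<-15),(Q[:,0]<2)&(Q[:,0]>-52)&(abs(Q[:,1])<15)]):
    q=Q[m]; print(n,len(q),[np.round(v,1) for v in cv2.minAreaRect(q.astype(np.float32))],np.median(B[m][:,2]).round(4))
Q=np.c_[(P[:,:2]-o)@ex,(P[:,:2]-o)@ey,P[:,2]]*1000
k=Q[(Q[:,2]>60)&(Q[:,2]<72)&(Q[:,0]<-160)&(abs(Q[:,1])<15)]; print('knob x',np.percentile(k[:,0],[1,50,99]) if len(k) else None)
E
```

```text
time_s: 22.05
position: [0.469, -0.1366, 0.2137]
tcp_rot: [[0.036, 0.999, 0.036], [0.999, -0.036, -0.012], [-0.011, 0.036, -0.999]]
force: [1.6, -0.3, -0.2]
opening: 0.989
time_s: 22.45
position: [0.4701, -0.0551, 0.2529]
tcp_rot: [[0.034, 0.999, 0.036], [0.999, -0.033, -0.013], [-0.011, 0.037, -0.999]]
force: [-0.3, 0.4, 0.1]
opening: 1.003
t 22.45 shift [-81.7  -0.4 223.7] roll 0.005 j6 -18.0 F [-0.3  0.4  0.1] gp [ 0.4701 -0.0551  0.2716] ang -1.9 open 87.2
A 714 [array([26., 30.]), array([43.7, 16. ]), np.float64(0.7)] 0.0697
B 698 [array([ 25.1, -31.8]), array([16.3, 43. ]), np.float64(89.6)] 0.0696
C 610 [array([-26.2,   0.6]), array([43.6, 15. ]), np.float64(0.7)] 0.0696
knob x [-170.44319878 -169.30561587 -167.93285261]
```

View pics/w9.png

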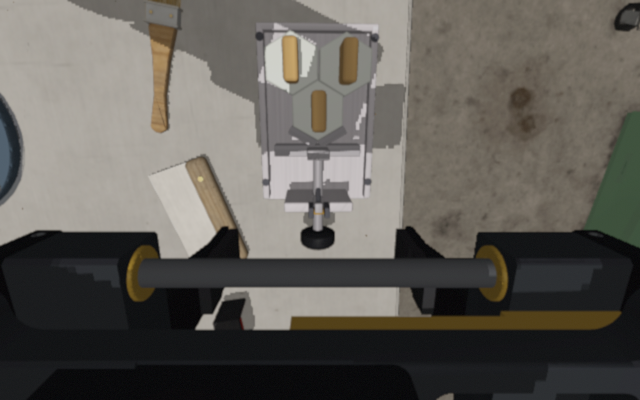

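```bash
python3 -c "
from rig import bot
print(bot.hand_in())"
```

```text
the job is handed in; nothing more can be done
None
```

I pulled the knob out 45 mm, where it stayed, and set both white stamps in the tray: one beside the first stamp, the other in front of the notch. I then pushed the knob 45 mm home and let go. I handed the job in at about 22.5 s; it reports no verdict.

| Last check (wrist camera depth) | Measured |
|---|---|
| Stamp centres in the tray frame | (26.0, 30.0), (25.1, -31.8) and (-26.2, 0.6) mm |
| Centre distances | about 61.8, 59.9 and 60.7 mm (limit 64.5 mm) |
| Bar tops above the table | 69.6–69.7 mm, so all three stand on the tray floor |
| Bar alignment with the tray's x axis | within 1° |
| Knob | back at its starting place within about 2 mm |

- **Side-by-side pair:** there is still about 2 mm of play between those two stamps, so their flats do not quite touch.
- **Tool tilt:** the tool drifted about 2° off vertical during the job. I could not correct it, and the stamps settled flat once released.
- **Bystanders:** I did not measure the moon cake or date stamp again at the end. No planned move came near them, and no unexpected contact force showed.

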